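# Open the sprung lid of a dry-block shaker with its two release keys

### The job

Open the clear lid of the dry-block shaker: put one fingertip on each of the two rectangular release keys on top of its front housing, press both down together and keep them down until the sprung lid has swung up all the way, then let both keys go and draw the hand clear. Let the lid rise by itself without touching it, keep off the round dial between the keys, and leave everything else on the bench where it stands.

Things in the scene. Friction and masses are not known exactly. Their poses are not given: they have to be found in the camera images.
- shaker: the dry-block shaker: a white bench instrument 260 mm (x) by 200 mm (y) by 118 mm high with the lid shut, fixed to the bench, with an aluminium tube block under a clear hinged lid. Origin at the centre of its underside; its x axis points from the front (housing with sloping panel, keys and dial, towards the robot) to the back (lid hinge), y to its left side, z up. The flat top of the front housing is 100 mm above the bench
- key_left_top (a point): left one of the two release keys (the shaker's +y side): a grey rectangular push key with a flat top, 26 mm along the shaker's x by 22 mm along its y, standing 12 mm proud of the front housing; the point lies at the centre of its top face, about 112 mm above the bench when it is not pressed, and moves down with the key. The centres of the two keys are 56 mm apart
- key_right_top (a point): right one of the two release keys (the shaker's -y side): a grey rectangular push key with a flat top, 26 mm along the shaker's x by 22 mm along its y, standing 12 mm proud of the front housing; the point lies at the centre of its top face, about 112 mm above the bench when it is not pressed, and moves down with the key. The centres of the two keys are 56 mm apart
- key_left (a joint): travel of the left release key in m: 0 up, 0.007 fully down. It moves straight down against a spring, 1.2 N to start it and 4 N fully down, and springs back up. It frees its own lid catch once it is pressed about 5 mm; the lid comes free only while both keys are down
- key_right (a joint): travel of the right release key in m: 0 up, 0.007 fully down. It moves straight down against a spring, 1.2 N to start it and 4 N fully down, and springs back up. It frees its own lid catch once it is pressed about 5 mm; the lid comes free only while both keys are down
- dial: the setting dial midway between the two keys: a black round knob, diameter 20 mm, 10 mm high, its top 110 mm above the bench, so it stands higher than the tops of the pressed keys. Origin at the centre of its foot, on the top of the housing. There are 34 mm between the facing sides of the keys. To be left untouched
- lid_front (a point): middle of the upper front edge of the clear lid (152 mm by 180 mm, 36 mm deep, hinged along the back of the shaker). When the lid is shut it lies 118 mm above the bench and 45 mm behind the line through the key centres; it swings up and back, away from the keys
- lid (a joint): opening angle of the lid in rad: 0 shut, 1.25 fully open. With both catches free its spring raises it by itself to fully open in about 1 to 3 s, and it stays there
- tip_box: pink pipette tip box with a clear foot, 122 x 82 x 55 mm, standing loose at one side of the shaker; origin at the centre of its underside. To be left alone
- tube_rack: black tube rack, 125 x 85 x 53 mm, loose at the other side of the shaker; origin at the centre of its underside. To be left alone
- reagent: small amber bottle, diameter 42 mm, 105 mm high, loose beside the front of the shaker; origin at the centre of its underside. To be left alone
- beaker: small glass beaker, diameter 54 mm, 70 mm high, loose beside the front of the shaker; origin at the centre of its underside. To be left alone
- timer: flat white bench timer, 65 x 72 x 18 mm, lying in front of the shaker; origin at the centre of its underside. To be left alone

How it is judged (in metres and radians):
On the way:
1. both release keys are held down together while the lid swings up (value of joint each of key_left, key_right above 0.0035 m and value of joint lid above 0.9 rad), for 0.2 s.
At the end, for the whole second after the job is handed in: The lid stands open by more than 1.1 rad (of 1.25) and both release keys are back up (pressed less than 1 mm) (value of joint lid above 1.1 rad and value of joint each of key_left, key_right below 0.001 m); the robot touches nothing.
It fails at once if the fingers push on the lid (more than 2 N) (contact force between the fingers and lid above 2 N).
It fails at once if the fingers push on the dial between the keys (more than 1 N) (contact force between the fingers and dial above 1 N).
It fails at once if a bystander is lifted, carried or shifted by more than 15 mm (distance of any of tip_box, tube_rack, reagent, beaker, timer from where it was at the start of the episode above 0.015 m).
It also fails if it takes over 32 s, if anything falls off the work surface, if the arm or the gripper's body presses on something with over 40 N, if the wrist force passes 120 N, or if a joint passes its speed limit or range.

### The arm

A 6-joint arm with a two-finger parallel gripper is mounted at the origin on the work surface. World frame = base frame: x ahead of the robot, y to its left, z up, the work surface at z = 0. Lengths are in m, angles in degrees, forces in N, time in s.
With the tool pointing down it reaches from about 0.375 to 0.75 m from the base axis. Payload 9 kg.
Tool frame: the origin (TCP) lies where the fingers leave the gripper's body, on its centre line; the fingertips stand 73 mm ahead of it and the grasp point (between the pads) lies 54 mm ahead of it (robot.tip_reach is the distance from the TCP to the fingertips, in m); z points along the fingers, y is the line along which they close (so a half turn about z gives the same grasp; the last joint's range is limited). The gripper opens to 85 mm and grips with 20 to 120 N. Pads are 22 mm wide; open, the fingers measure 114 mm over their backs; the gripper's body (76 mm by 85 mm) begins 54 mm behind the grasp point. The pads swing forward as they close: fully open they stand 13 mm farther back than shut.
Start: joints at [-83.807, 5.964, 5.575, 89.605, 0, 77.527], TCP at [0.192, -0.568, 0.304] pointing down, gripper open.
Joint ranges: [-171.21, 171.21], [-48.23, 106.86], [-62.78, 66.21], [-105.2, 120.99], [-86.42, 89.51], [-180, 180]. Speed limits (degrees/s): [127.2, 127.2, 147.25, 180, 180, 180].

### API

Orientations are given as [roll, pitch, yaw] about the fixed x, y, z axes, in that order (R = Rz(yaw) Ry(pitch) Rx(roll)).
In Python, from plant import robot gives the robot as it stands. Calls block until the motion is done:
- robot.move_pose(position, orientation): joint-space move of the TCP to a pose.
- robot.line_to(position, vel=0.15, rotation=None, guard=None): straight line of the TCP; rotation=None keeps the orientation; vel is the mean speed in m/s. With guard (N) it stops when the force on the tool has changed by that much, and returns True; else False.
- robot.goto_joints(angles): joint-space move.
- robot.set_gripper(opening): finger opening in m; the grip force is fixed at half the most; returns when the fingers have stopped.
- robot.pause(seconds).
- robot.ik(position, orientation): joint angles nearest the present ones, or None.
- robot.observe(): the state.
- robot.grab_frame(name): name is "scene" or "top" or "wrist"; returns the picture (420x560x3 uint8, blue, green, red); there is no depth.
- robot.get_calibration(name): a dict with "vertical_fov" (degrees; the focal length in pixels is half the picture's height over the tangent of half this angle, whatever the lens; pixels are square), "cx", "cy" (the principal point, pixels), "rvec" (rotation vector, rad) and "tvec" (3), from world to camera coordinates, as OpenCV has them. Camera axes: x right, y down, z forward; pixel columns grow to the right and rows downward; lengths in m; the calibration is good to about 2 mm. A picture is of the moment at which its call begins: read the wrist's pose just before it. get_calibration takes no time and is no camera call; for the wrist camera it gives the pose at the moment of the call.
A pose or a line that the arm cannot do raises robot.IKError and nothing moves.
- robot.job_done(): hands the job in; it is judged then, once.
The state is a dict: "time": time; "q": joint angles; "qvel": joint speeds; "joint_torque": joint torques, N m; "tool_pos": TCP position; "tcp_rot": TCP orientation; "ft_force": force on the tool from outside, world axes, zero at the start; "torque": the same for the moment, N m; "gripper_width": finger opening in m; "gripper_force": force on a finger pad.
Only numpy, scipy, OpenCV 4.12 (cv2) and the standard library are available. Lean on these libraries where they do the work, as an engineer would, in place of code of your own. Each camera call takes 0.05 s, during which the arm holds its last target. There are 200 camera calls.

## Working session

There is one attempt and no reset: what is moved stays moved. The work goes in short steps, each a Python script; the robot and the scene stay as the last script left them, time stands still between calls to the robot, and variables do not carry over. Pictures are saved under pics/ and viewed, at most 10 in all, crops included, and the job is handed in when it is done.

```bash
ls; mkdir -p pics; python3 - <<'E'
from plant import robot
import cv2
for n in("scene","top"):
    cv2.imwrite(f"pics/{n}0.png",robot.grab_frame(n)); c=robot.get_calibration(n); print(n,c)
print(robot.observe()["time"],robot.tip_reach)
E
```

```text
pics
scene {'vertical_fov': 47.169706951280354, 'cx': 269.24795113091176, 'cy': 207.20232193252178, 'rvec': array([ 1.89460251,  1.94303511, -0.51427774]), 'tvec': array([-0.05876295, -0.43361642,  1.50868456])}
top {'vertical_fov': 48.30075129236225, 'cx': 278.1210789080872, 'cy': 209.16340813574126, 'rvec': array([ 2.2044233 , -2.15908862,  0.12071079]), 'tvec': array([0.02789995, 0.56708286, 1.07086584])}
0.1 0.0726
```

View pics/scene0.png

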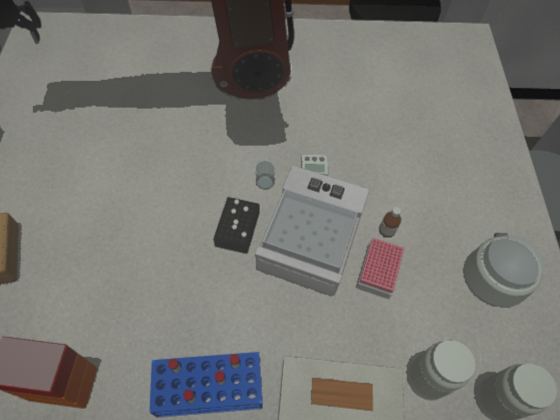

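View pics/top0.png

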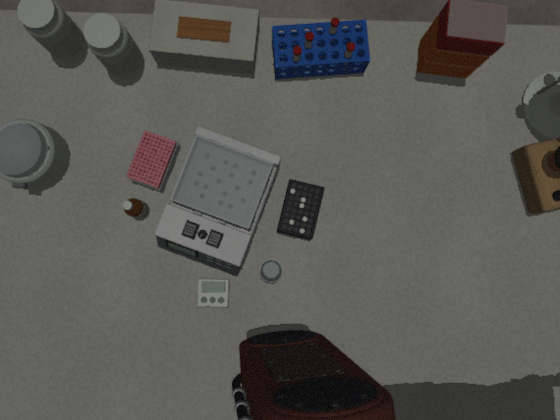

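The scene view shows the keys at about (315,184) and (337,192), with the dial at (326,188). In the top view the keys are at (190,230) and (214,240), with the dial at (202,235). Next I'll refine these with masks and cast rays onto z=0.112.

```bash
cat > h.py <<'E'
import cv2, numpy as np
from plant import robot
def cast(c,uv,z):
    R,_=cv2.Rodrigues(c["rvec"]); t=np.asarray(c["tvec"]).ravel()
    f=210/np.tan(np.radians(c["vertical_fov"]/2))
    d=R.T@np.array([(uv[0]-c["cx"])/f,(uv[1]-c["cy"])/f,1]); o=-R.T@t
    return o+d*(z-o[2])/d[2]
def blobs(im,box,thr,amin,amax):
    x0,y0,x1,y1=box
    g=cv2.cvtColor(im,cv2.COLOR_BGR2GRAY)[y0:y1,x0:x1]
    n,l,s,ce=cv2.connectedComponentsWithStats((g<thr).astype(np.uint8))
    return [(ce[i]+[x0,y0],s[i,4],s[i,2:4]) for i in range(1,n) if amin<s[i,4]<amax]
E
python3 - <<'E'
from h import *
for n,box in(("scene",(300,172,352,204)),("top",(176,215,232,252))):
    im=cv2.imread(f"pics/{n}0.png"); c=robot.get_calibration(n)
    g=cv2.cvtColor(im,cv2.COLOR_BGR2GRAY)
    for thr in(75,95):
        print(n,thr)
        for uv,a,wh in blobs(im,box,thr,15,400): print(uv.round(1),a,wh,cast(c,uv,.112).round(4))
    x0,y0,x1,y1=box
    cv2.imwrite(f"pics/{n}1.png",cv2.resize(im[y0-10:y1+10,x0-10:x1+10],None,fx=5,fy=5,interpolation=0))
a=cv2.imread("pics/scene1.png");b=cv2.imread("pics/top1.png")
h=max(a.shape[0],b.shape[0]);w=max(a.shape[1],b.shape[1])
o=np.zeros((h*2,w,3),np.uint8);o[:a.shape[0],:a.shape[1]]=a;o[h:h+b.shape[0],:b.shape[1]]=b
cv2.imwrite("pics/both.png",o);print(o.shape)
E
```

```text
scene 75
[314.5 186.7] 48 [14 10] [0.5067 0.1768 0.112 ]
[325.7 187.1] 39 [7 7] [0.507  0.2036 0.112 ]
[336.  193.3] 50 [14 12] [0.5239 0.2277 0.112 ]
scene 95
[314.6 184.4] 126 [14 14] [0.4999 0.1772 0.112 ]
[325.8 186.9] 49 [8 8] [0.5063 0.2038 0.112 ]
[336.7 191.4] 128 [14 14] [0.5184 0.2295 0.112 ]
top 75
[220.6 219.3] 39 [24 10] [0.5338 0.1642 0.112 ]
[193.3 230.6] 251 [25 19] [0.5083 0.2219 0.112 ]
[214.2 238.5] 174 [17 18] [0.4923 0.1765 0.112 ]
[183.3 248.5] 106 [22  9] [0.4697 0.2416 0.112 ]
top 95
[220.3 220. ] 81 [26 11] [0.5324 0.1649 0.112 ]
[184.1 248.4] 118 [25  9] [0.4698 0.2399 0.112 ]
(570, 380, 3)
```

View pics/both.png

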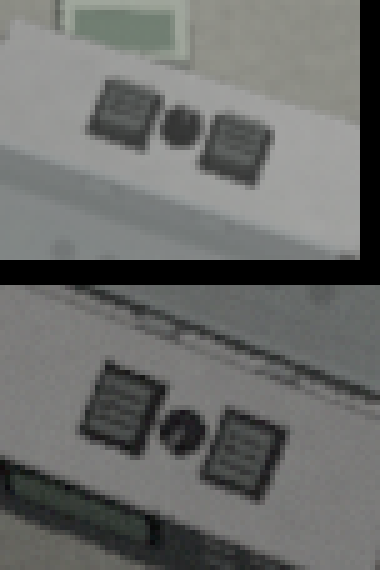

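```bash
python3 - <<'E'
from h import *
from scipy.spatial.transform import Rotation as Ro
s=robot.observe(); c=robot.get_calibration("wrist"); R=cv2.Rodrigues(c["rvec"])[0]
print(s["tcp_rot"],s["gripper_width"])
T=Ro.from_euler("xyz",s["tcp_rot"],degrees=True).as_matrix()
o=-R.T@np.ravel(c["tvec"]); print("cam in tool",T.T@(o-s["tool_pos"]),"axis",T.T@R[2])
ctr=np.array([.506,.203])
for yaw,p in((-17.6,0),(-17.6,-12),(162.4,0),(162.4,12)):
    for z in(.3,.18):
        q=robot.ik([*ctr,z],[180,p,yaw]); print(yaw,p,z,None if q is None else np.round(q,1))
E
```

```text
[-1.79930695e+02 -1.45697878e-02  1.86652374e+01] 0.08555967597457352
cam in tool [ 0.06942484 -0.00052776 -0.06975138] axis [-0.27776204 -0.00114646  0.96064922]
-17.6 0 0.3 [   8.1   -3.7   -4.6   89.1    0.  -154.3]
-17.6 0 0.18 [   8.1   -2.8  -16.2   76.6    0.  -154.3]
-17.6 -12 0.3 [  10.5  -14.5  -15.1   78.7   -5.6 -152.4]
-17.6 -12 0.18 [  10.5  -13.6  -26.9   66.1   -5.6 -152.4]
162.4 0 0.3 [ 8.1 -3.7 -4.6 89.1  0.  25.7]
162.4 0 0.18 [  8.1  -2.8 -16.2  76.6   0.   25.7]
162.4 12 0.3 [ 10.5 -14.5 -15.1  78.7  -5.6  27.6]
162.4 12 0.18 [ 10.5 -13.6 -26.9  66.1  -5.6  27.6]
```

```bash
python3 - <<'E'
from h import *
robot.move_pose([.480,.211,.30],[180,12,162.4])
robot.pause(.2)
s=robot.observe();c=robot.get_calibration("wrist");im=robot.grab_frame("wrist")
cv2.imwrite("pics/w0.png",im); np.save("w0.npy",c,allow_pickle=True)
print(s["time"],s["tool_pos"],s["tcp_rot"],s["ft_force"])
E
```

```text
3.225 [0.48016083 0.21067145 0.29994565] [-179.99659125   11.9930907   162.35829056] [-0.19814401  0.49744139  0.60039926]
```

View pics/w0.png

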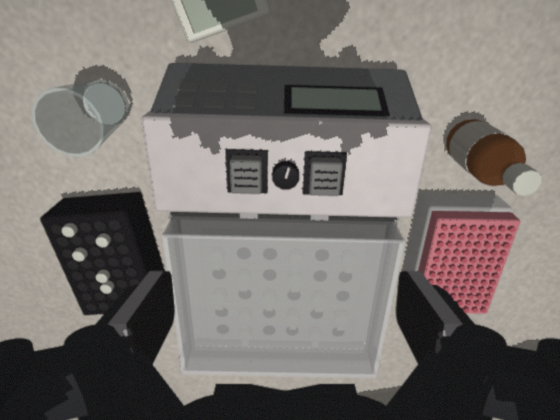

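The wrist view shows the right key top near (247,177), the dial near (285,175) and the left key top near (325,177). The bottle is on the image right, which is the shaker's left side.

```bash
python3 - <<'E'
from h import *
im=cv2.imread("pics/w0.png");c=np.load("w0.npy",allow_pickle=True).item()
g=cv2.cvtColor(im,cv2.COLOR_BGR2GRAY)
print(g[175,222:350:2]); print(g[146:206:2,262],g[146:206:2,340])
P=[]
for x0,x1 in((222,270),(302,350)):
    sub=g[145:202,x0:x1]
    m=((sub>55)&(sub<130)).astype(np.uint8)
    m=cv2.morphologyEx(m,cv2.MORPH_OPEN,np.ones((5,3),np.uint8)); m=cv2.morphologyEx(m,cv2.MORPH_CLOSE,np.ones((7,7),np.uint8))
    ct=max(cv2.findContours(m,0,2)[0],key=cv2.contourArea); r=cv2.minAreaRect(ct)
    uv=np.array(r[0])+[x0,145]; p=cast(c,uv,.112); P.append(p); print(uv.round(1),np.round(r[1],1),round(r[2],1),p.round(4))
    cv2.drawContours(im,[np.int32(cv2.boxPoints(r)+[x0,145])],0,(0,0,255),1)
d=P[1]-P[0]; print("dist",np.linalg.norm(d),"yaw",np.degrees(np.arctan2(-d[0],d[1])),"mid",(P[0]+P[1])/2)
# dial
b=blobs(im,(270,155,302,192),50,150,900)
for uv,a,wh in b: print("dial",uv,a,wh,cast(c,uv,.108))
cv2.imwrite("pics/w0c.png",cv2.resize(im[135:215,210:360],None,fx=5,fy=5,interpolation=0))
E
```

```text
[192 193 125  38  83 112 119 116 121 118 114 118 119 117 118 120 120 121
 118  91  40  39  52 172 188  81  38  39  42  41  41  65 182  90  42  42
  39  39  57 181 165  49  42  33  71 110 124 123 124 122 120 122 121 120
 119 119 118 117 118 102  47  78 194 196]
[193 181  59  43  45  43  47  44  46  48  45  44  49  47  44  41  45  47
  46  48  46  45  42  60 187 191 191 191 190 188] [147 191 188  76  42  41  42  54  69 102 115 112 109 106 101 100  95  87
  75  69  67  59  53  43  63 190 194 193 192 193]
[245.5 174. ] [36. 31.] 90.0 [0.4878 0.1797 0.112 ]
[325.5 176.5] [32.1 37.1] 3.8 [0.5064 0.232  0.112 ]
dist 0.055510763510920366 yaw -19.6344614380972 mid [0.49709451 0.2058183  0.112     ]
dial [284.91093117 174.58097166] 494 [25 27] [0.49808606 0.20501541 0.108     ]
```

View pics/w0c.png

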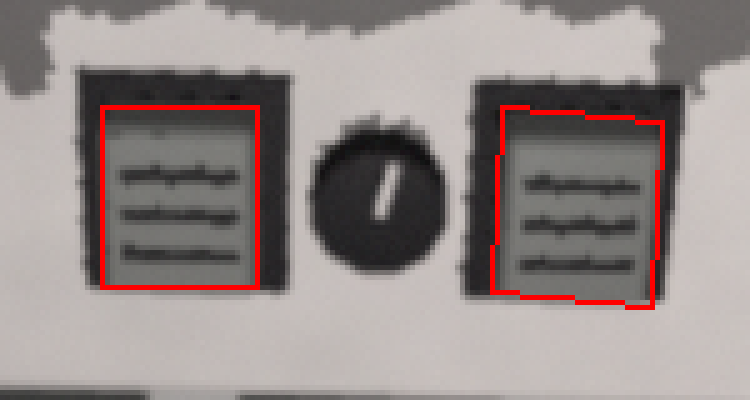

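```bash
cat >> h.py <<'E'
from scipy.spatial.transform import Rotation as Ro
YAW=-19.4; MID=np.array([.4973,.2056])
ROT=[180,8,YAW+180]
sx=np.array([np.cos(np.radians(YAW)),np.sin(np.radians(YAW))])
tz=Ro.from_euler("xyz",ROT,degrees=True).as_matrix()[:,2]
def tcp(tipz,dx=.002,reach=.0726):
    return np.array([*(MID+dx*sx),tipz])-tz*reach
E
python3 - <<'E'
from h import *
print(tz,sx)
robot.set_gripper(.043); print(robot.observe()["gripper_width"],robot.tip_reach,robot.observe()["time"])
robot.move_pose(tcp(.16),ROT); robot.line_to(tcp(.135),vel=.1); robot.pause(.2)
s=robot.observe();im=robot.grab_frame("wrist")
cv2.imwrite("pics/w1.png",im)
print(s["time"],s["tool_pos"],tcp(.135),s["tcp_rot"],s["ft_force"],s["gripper_width"])
E
```

```text
[ 0.13127122 -0.04622789 -0.99026807] [ 0.94322266 -0.33216113]
0.04288925900314642 0.0726 3.7667
4.75 [0.49003002 0.20840688 0.20793166] [0.48965615 0.20829182 0.20689346] [179.95916926   8.07449917 160.6013993 ] [-0.56649995  0.00931386  0.61081133] 0.04278071962464914
```

View pics/w1.png

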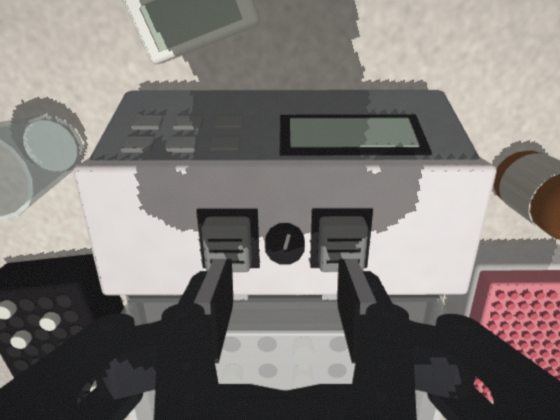

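The fingertips at about (222,265) and (350,265) line up sideways with the key tops at (227,243) and (343,243), symmetric about the dial at (285,243). I'll check the fore-aft alignment by casting the dial's centre again, then press.

```bash
python3 - <<'E'
from h import *
c=robot.get_calibration("wrist"); im=cv2.imread("pics/w1.png")
for uv,a,wh in blobs(im,(262,218,308,268),55,300,1600): 
    p=cast(c,uv,.107)[:2]; d=p-MID; print("dial",uv,a,wh,p,"dx",d@sx,"dy",d@[-sx[1],sx[0]])
R=cv2.Rodrigues(c["rvec"])[0]; f=210/np.tan(np.radians(c["vertical_fov"]/2))
K=np.array([[f,0,c["cx"]],[0,f,c["cy"]],[0,0,1]])
s=robot.observe(); T=Ro.from_euler("xyz",s["tcp_rot"],degrees=True).as_matrix()
for rch in(.06,.0726):
    pts=[s["tool_pos"]+T@[x,y,rch] for y in(-.0215,.0215) for x in(-.011,.011)]
    print(rch,cv2.projectPoints(np.array(pts),c["rvec"],c["tvec"],K,None)[0].reshape(-1,2).round(0).tolist())
E
```

```text
dial [284.27989822 242.90500424] 1179 [38 40] [0.49802549 0.20513314] dx 0.0008393714111104148 dy -0.0001993707040394156
0.06 [[231.0, 320.0], [228.0, 269.0], [340.0, 320.0], [343.0, 269.0]]
0.0726 [[235.0, 304.0], [233.0, 256.0], [336.0, 304.0], [338.0, 256.0]]
```

```bash
python3 - <<'E'
from h import *
a=robot.line_to(tcp(.112),vel=.03,guard=2.5); s=robot.observe(); print("touch",a,s["time"],s["tool_pos"][2]-tcp(0)[2],s["ft_force"])
b=robot.line_to(tcp(.085),vel=.02,guard=12); s=robot.observe(); print("bottom",b,s["time"],s["tool_pos"][2]-tcp(0)[2],s["ft_force"])
robot.pause(1.5); s=robot.observe(); print(s["time"],s["tool_pos"][2]-tcp(0)[2],s["ft_force"])
cv2.imwrite("pics/t2.png",robot.grab_frame("scene")[130:310,180:420].repeat(3,0).repeat(3,1))
E
```

```text
touch False 5.7167 0.11219695827017809 [-0.17623076  0.67773999 -0.11053121]
bottom True 6.375 0.10402060574284333 [-2.09154754 -1.0506331   7.29115711]
7.875 0.10396604465285131 [-3.27484587 -0.24515235  7.20568008]
```

View pics/t2.png

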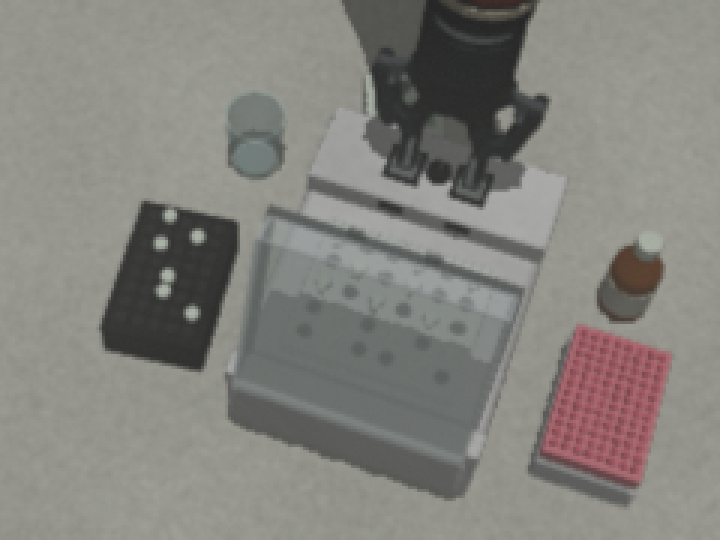

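The lid has come free and is swinging up, with its front edge near (390,245) in the crop. Both fingertips are on the keys and clear of the dial. I'll hold until it is fully open.

```bash
python3 - <<'E'
from h import *
robot.pause(2.5); a=robot.grab_frame("scene"); robot.pause(.4); b=robot.grab_frame("scene"); s=robot.observe(); print(s["time"],s["ft_force"])
print("motion px",int((cv2.absdiff(a,b).max(2)>25).sum()))
cv2.imwrite("pics/t3.png",b[130:310,180:420].repeat(3,0).repeat(3,1))
E
```

```text
10.925 [-2.339714    0.18858052  7.67162363]
motion px 0
```

View pics/t3.png

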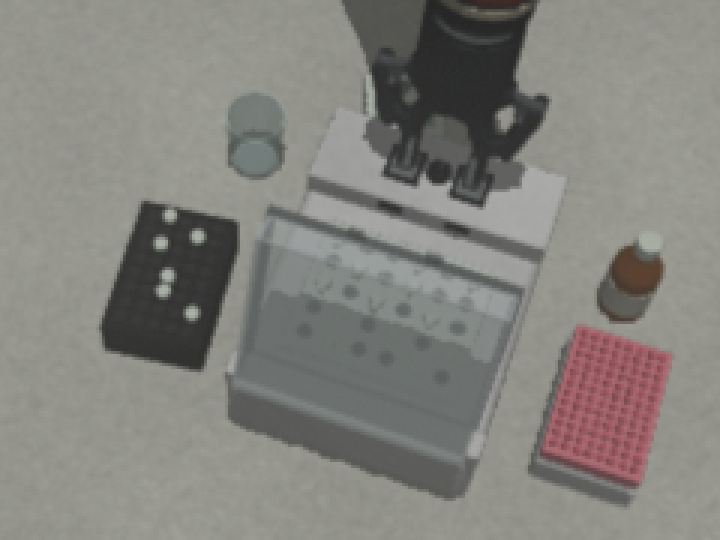

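```bash
python3 - <<'E'
from h import *
c=robot.get_calibration("scene"); f=210/np.tan(np.radians(c["vertical_fov"]/2))
K=np.array([[f,0,c["cx"]],[0,f,c["cy"]],[0,0,1]])
for th in(0,.6,.9,1.1,1.25):
    p=MID+sx*(.045+.152*(1-np.cos(th)))
    print(th,cv2.projectPoints(np.array([[*p,.118+.152*np.sin(th)]]),c["rvec"],c["tvec"],K,None)[0].ravel().round(1),"seen 311.7 212.7")
E
```

```text
0 [321.  197.3] seen 311.7 212.7
0.6 [321.6 186.3] seen 311.7 212.7
0.9 [318.8 189.2] seen 311.7 212.7
1.1 [315.8 194.8] seen 311.7 212.7
1.25 [313.1 200.8] seen 311.7 212.7
```

The lid's front edge is at its fully open position, allowing for the hinge sitting below the lid's top, and it has stopped moving. Now I'll release the keys and draw back.

```bash
python3 - <<'E'
from h import *
p=np.array(robot.observe()["tool_pos"])
robot.line_to(p+[0,0,.03],vel=.05)
robot.line_to(p+[*(-.06*sx),.12],vel=.12); robot.pause(.6)
s=robot.observe(); print(s["time"],s["tool_pos"],s["ft_force"])
cv2.imwrite("pics/t4.png",robot.grab_frame("scene")[130:310,180:420].repeat(3,0).repeat(3,1))
E
```

```text
13.3417 [0.43329204 0.22830263 0.29585377] [ 0.54906615 -0.10456741  0.59717878]
```

View pics/t4.png

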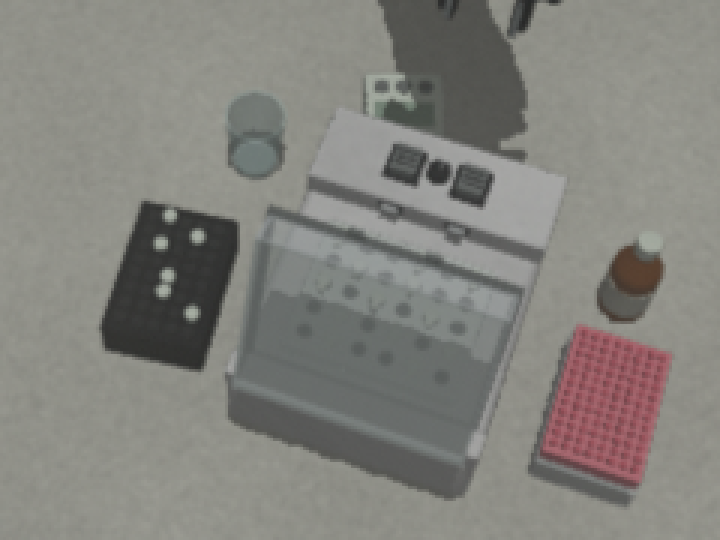

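The hand is clear, the keys at (405,163) and (472,185) are back up, the lid stays open, and the bystanders haven't moved.

```bash
python3 -c "
from plant import robot
print(robot.job_done())"
```

```text
the job is handed in; nothing more can be done
None
```

The job is handed in: both keys were pressed together and held until the lid stood fully open, then released and the hand drawn clear, and the last picture shows the lid open, both keys up and nothing else on the bench moved (the hand-in gave no verdict).

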